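# Clear the bath ledge: tin away, soap rack held up

### The job

Help clear this ledge so that it can be wiped: put the small round tin, lid up, into the open drawer of the low box and slide the drawer fully shut. Then grip the honeycomb soap rack with its soap still in it, lift it at least 12 cm clear above the tiles, and finish while still holding it there in the gripper, steady and level and touching nothing else. Keep the rack level all the way so the soap stays in, and leave the other things on the ledge where they are.

Things in the scene. Friction and masses are not known exactly. Their poses are not given: they have to be found in the camera images.
- tin_center (a point): Centre (half-way up) of the closed round metal tin: a plain disc 57 mm in diameter (58 mm at its lid) and 32 mm high, about 70 g, standing on the tiles with its lid up.
- unit: Low grey drawer box, 200 mm deep (x), 180 wide (y), 85 high, fixed on the tiles; origin at the centre of its underside. Its x axis points into the box: the drawer opens along its -x. The front edge of its top lies 85 mm from the origin along -x; the shut drawer's white front fills the further 15 mm.
- unit_drawer0 (a joint): How far the drawer is open in m: 0 fully shut with its front flush, 0.134 at the stop; starts 0.105 to 0.130 open. It slides freely with about 1 N of friction, stays where it is left, and meets a hard stop when shut.
- drawer_floor (a point): Upper face of the drawer's floor at the middle of its tray, 22 mm above the tiles; moves with it; axes as the box's. Inside, the tray reaches 77 mm each way in x, 69 mm in y; walls rise 41 mm, the front panel 52 mm above this floor. Shut, this point is 1.5 mm to -x of the box's origin; open by q, the uncovered part runs here from x = -77 mm to q - 84 mm.
- unit_drawer0_handle (a point): Middle of the drawer's handle, a horizontal steel bar 11 mm thick and 90 mm long (along y), 35 mm in front of the drawer's front face and 47 mm above the tiles; moves with the drawer; axes as the box's. Pushing the bar along the box's +x shuts the drawer.
- rack_center (a point): Centre (18 mm above the underside) of the honeycomb soap rack: open-topped white plastic lattice tray on four small feet, 104 mm long (its x), 60 mm wide (its y), 36 mm high, walls 4 mm thick, floor top 10 mm above its underside, about 90 g. The two long walls are stiff and can be gripped from outside across the 60 mm width.
- soap_center (a point): Centre of the cream bar of soap, 74 x 44 x 22 mm, about 80 g, lying loose in the rack with its top 4 mm below the rack's rim.
- lota: Small aluminium water pot, 92 mm in diameter, 96 mm high; origin at the centre of its underside. To be left alone.
- comb: White plastic comb lying flat, 30 x 170 (its y axis) x 5 mm; origin under its centre. To be left alone.
- cleaner: U-shaped steel tongue cleaner lying flat, about 145 mm along its x axis, 56 mm wide, 6 mm thick; origin on its underside, 95 mm from its open end. To be left alone.
- tumbler: Steel tumbler, 72 mm in diameter at the rim, 110 mm high; origin at the centre of its underside. To be left alone.
- bottle: White plastic bottle, 60 mm in diameter, 170 mm high; origin at the centre of its underside. To be left alone.
- pumice: Round grey foot stone, 72 mm in diameter, 28 mm high; origin at the centre of its underside. To be left alone.
Not all that is in view belongs to the job. Leave any blue, purple or red look-alike of the part that bears tin_center alone.

How it is judged:
On the way, in this order (a step that is already met when the one before it is completed fails the run):
1. The tin stands upright on the floor of the open drawer, let go (x of tin_center in the frame of drawer_floor between -0.085 and 0.085 m and y of tin_center in the frame of drawer_floor between -0.07 and 0.07 m and z of tin_center in the frame of drawer_floor between 0.008 and 0.024 m and angle between tin_center's own z axis and vertical below 0.2 rad and value of joint unit_drawer0 above 0.03 m and contact force between tin and the fingers below 0.1 N), for 0.2 s.
2. The drawer is fully shut with the tin in it (x of tin_center in the frame of drawer_floor between -0.085 and 0.085 m and y of tin_center in the frame of drawer_floor between -0.07 and 0.07 m and z of tin_center in the frame of drawer_floor between 0.008 and 0.024 m and angle between tin_center's own z axis and vertical below 0.2 rad and value of joint unit_drawer0 below 0.005 m), for 0.2 s.
3. The rack is gripped and up off the tiles (height (world z) of rack_center above 0.058 m and contact force between rack and the fingers above 0.5 N), for 0.2 s.
At the end, for the whole second after the job is handed in: Drawer shut within 6 mm, tin upright on its floor. Rack gripped by the fingers, its underside over 115 mm above the tiles, level within 7 degrees, still (under 30 mm/s, 0.15 rad/s), not touching box, lota, tumbler or bottle; soap flat in the rack (x of tin_center in the frame of drawer_floor between -0.085 and 0.085 m and y of tin_center in the frame of drawer_floor between -0.07 and 0.07 m and z of tin_center in the frame of drawer_floor between 0.008 and 0.024 m and angle between tin_center's own z axis and vertical below 0.2 rad and x of soap_center in the frame of rack_center between -0.03 and 0.03 m and y of soap_center in the frame of rack_center between -0.02 and 0.02 m and z of soap_center in the frame of rack_center between -0.002 and 0.012 m and value of joint unit_drawer0 below 0.006 m and height (world z) of rack_center above 0.133 m and angle between rack_center's own z axis and vertical below 0.12 rad and linear speed of rack below 0.03 m/s and angular speed of rack below 0.15 rad/s and contact force between rack and the fingers above 0.5 N and contact force between rack and unit below 0.1 N and contact force between rack and lota below 0.1 N and contact force between rack and tumbler below 0.1 N and contact force between rack and bottle below 0.1 N); the arm keeps its last pose, push and grip.
It fails at once if The rack tips more than 20 degrees (angle between rack_center's own z axis and vertical above 0.35 rad).
It fails at once if A bystander (lota, comb, tongue cleaner, tumbler, bottle or foot stone) is moved more than 3 cm (distance of any of lota, comb, cleaner, tumbler, bottle, pumice from where it was at the start of the episode above 0.03 m).
It fails at once if A bystander is tipped over (angle between any of lota, comb, cleaner, tumbler, bottle, pumice's own z axis and vertical above 0.5 rad).
It also fails if it takes over 72 s, if anything falls off the work surface, if the arm or the gripper's body presses on something with over 40 N, if the wrist force passes 120 N, or if a joint passes its speed limit or range.

### The arm

A 6-joint arm with a two-finger parallel gripper is mounted at the origin on the work surface. World frame = base frame: x ahead of the robot, y to its left, z up, the work surface at z = 0. Lengths are in m, angles in rad, forces in N, time in s.
With the tool pointing down it reaches from about 0.3 to 0.825 m from the base axis. Payload 5.4 kg.
Tool frame: the origin (TCP) lies midway between the tips of the shut fingers; the grasp point (between the pads) lies behind it (bot.grip_point_offset is the z of the grasp point in the tool frame, in m); z points along the fingers, y is the line along which they close (so a half turn about z gives the same grasp; the last joint's range is limited). The gripper opens to 92 mm and grips with 3 to 60 N. Pads are 20 mm wide; open, the fingers measure 128 mm over their backs; the gripper's body (75 mm by 189 mm) begins 69 mm behind the grasp point.
Start: joints at [1, 0.158, 1.597, -0, 1.386, -0.21], TCP at [0.203, 0.538, 0.215] pointing down, gripper open.
Joint ranges: [-2.91, 2.91], [-0.94, 2.29], [0.18, 2.7], [-1.29, 4.43], [0.17, 2.64], [-3, 3]. Speed limits (rad/s): [2.57, 2.57, 3.14, 3.14, 3.14, 3.14].

### API

Orientations are given as a unit quaternion [x, y, z, w].
In Python, from plant import bot gives the robot as it stands. The module is installed in compiled form; this text tells all that it offers.
- The arm moves only by the tool carry_out, never from a script. Its argument "motion" is text: rows parted by semicolons, each of 7 numbers parted by spaces: the shift along the world's x, y, z in mm, then the turn, a rotation vector about the world's x, y, z in degrees, then the opening, from 0 (shut) to 1 (fully open). A call has 1 to 5 rows; each row shifts and turns the commanded pose from where the row before left it; what a row does not reach is not made up. A row lasts 1/10 s, in which the tool goes at most 50 mm and 8.59 degrees, less where a joint would pass 70% of its speed; a pose out of reach is approached as far as the arm can. A call with a gripper value outside its range is refused whole. The fingers move at their own pace and stop on an object; the grip force is fixed at half the most. Time passes only in rows, so rows that do not move let the fingers close. It gives the time, the measured TCP pose, the force, the opening and the grip force at its end, in the units of the state.
- bot.observe(): the state, without advancing time (a new reading comes with each control period).
- bot.snapshot(name): name is "scene" or "top" or "wrist"; returns the picture (384x512x3 uint8, red, green, blue); there is no depth.
- bot.camera_model(name): a dict with "vertical_fov" (degrees; the focal length in pixels is half the picture's height over the tangent of half this angle, whatever the lens; pixels are square), "cx", "cy" (the principal point, pixels), "R" (3x3) and "t" (3): a world point X has camera coordinates R X + t. Camera axes: x right, y down, z forward; pixel columns grow to the right and rows downward; lengths in m; the calibration is good to about 2 mm. The wrist camera is an equidistant fisheye: a pixel r from the principal point sees the ray r / f radians off the axis. A picture is of the moment at which its call begins: read the wrist's pose just before it. camera_model takes no time and is no camera call; for the wrist camera it gives the pose at the moment of the call.
- bot.hand_in(): hands the job in; it is judged then, once.
The state is a dict: "t": time; "joints": joint angles; "dq": joint speeds; "tau": joint torques, N m; "eef_pos": TCP position; "tool_rot": TCP orientation; "ft_force": force on the tool from outside, world axes, zero at the start; "torque": the same for the moment, N m; "finger_gap": finger opening in m; "finger_force": force on a finger pad.
Only numpy, scipy, OpenCV 4.12 (cv2) and the standard library are available. Lean on these libraries where they do the work, as an engineer would, in place of code of your own. Each camera call takes 0.05 s, during which the arm holds its last target. There are 200 camera calls.

## Working session

There is one attempt and no reset: what is moved stays moved. The work goes in short steps, Python scripts to look and compute and a tool call to move; the robot and the scene stay as the last step left them, time stands still between calls to the robot, and variables do not carry over. Pictures are saved under pics/ and viewed, at most 10 in all, crops included, and the job is handed in when it is done.

Besides the shell and the picture viewer there is one more tool, called as a command line: name --argument value ..., lists and objects as JSON in quotes. carry_out: Moves the arm, as the interface text tells. Its arguments: {"type":"object","properties":{"motion":{"type":"string"}},"required":["motion"]}

```bash
mkdir -p pics; cat > h.py <<'E'
import numpy as np, cv2
from plant import bot
def ray(name,u,v,cam=None):
    c=cam or bot.camera_model(name); f=192/np.tan(np.radians(c["vertical_fov"])/2)
    x,y=(u-c["cx"])/f,(v-c["cy"])/f
    if name=="wrist":
        r=np.hypot(x,y); d=np.array([np.sin(r)*x/max(r,1e-9),np.sin(r)*y/max(r,1e-9),np.cos(r)])
    else: d=np.array([x,y,1.])
    R=np.array(c["R"]); t=np.array(c["t"])
    return -R.T@t, R.T@d
def at(name,u,v,z,cam=None):
    o,d=ray(name,u,v,cam); return o+d*(z-o[2])/d[2]
def proj(name,X,cam=None):
    c=cam or bot.camera_model(name); f=192/np.tan(np.radians(c["vertical_fov"])/2)
    p=np.array(c["R"])@np.array(X)+np.array(c["t"])
    if name=="wrist":
        h=np.hypot(p[0],p[1]); k=f*np.arctan2(h,p[2])/h
    else: k=f/p[2]
    return np.array([c["cx"]+k*p[0],c["cy"]+k*p[1]])
E
python3 - <<'E'
from h import *
for n in ("top","scene"):
    im=bot.snapshot(n); cv2.imwrite(f"pics/{n}0.png",cv2.resize(im[:,:,::-1],(800,600),interpolation=cv2.INTER_CUBIC))
    c=bot.camera_model(n); print(n,c["vertical_fov"],c["cx"],c["cy"],-np.array(c["R"]).T@np.array(c["t"]),np.array(c["R"])[2])
print(bot.grip_point_offset,bot.observe())
E
```

```text
top 57.212943577140905 253.25647619478207 190.34984034909039 [0.35984905 0.05766088 1.0929689 ] [ 0.17916618 -0.01618623 -0.98368566]
scene 56.61235280692717 263.4334248144925 192.32936468740306 [ 1.22383101 -0.42878721  0.59163746] [-0.67761957  0.5129907  -0.52694617]
-0.0187 {'t': 0.1, 'joints': array([ 9.99903861e-01,  1.58947633e-01,  1.59812931e+00, -3.28604778e-05,
        1.38620643e+00, -2.10100448e-01]), 'dq': array([ 0.00114014, -0.00159333, -0.00319891, -0.00072529, -0.00072733,
        0.00262805]), 'tau': array([ 4.12154523e-04, -3.86506319e+01, -3.22958601e+01,  7.03393389e-02,
        3.39569338e-02, -6.33960485e-05]), 'eef_pos': array([0.2026939 , 0.53747064, 0.21372743]), 'tool_rot': array([ 1.79416126e-01,  9.83772910e-01, -7.87866640e-04, -3.06850594e-04]), 'ft_force': array([-0.82220663, -0.2188467 , -0.38236843]), 'torque': array([0.00434253, 0.03176642, 0.01776382]), 'finger_force': 0.0, 'finger_gap': 0.09209467665734719}
```

View pics/top0.png

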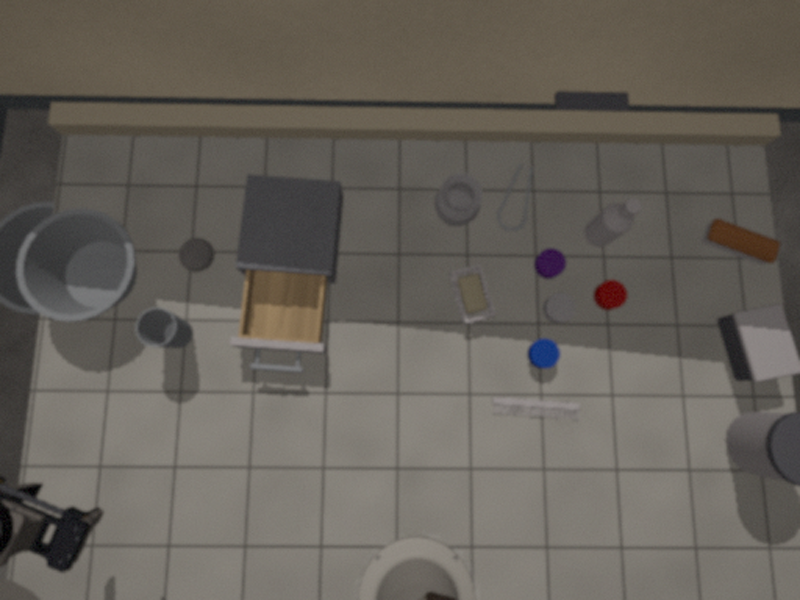

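View pics/scene0.png

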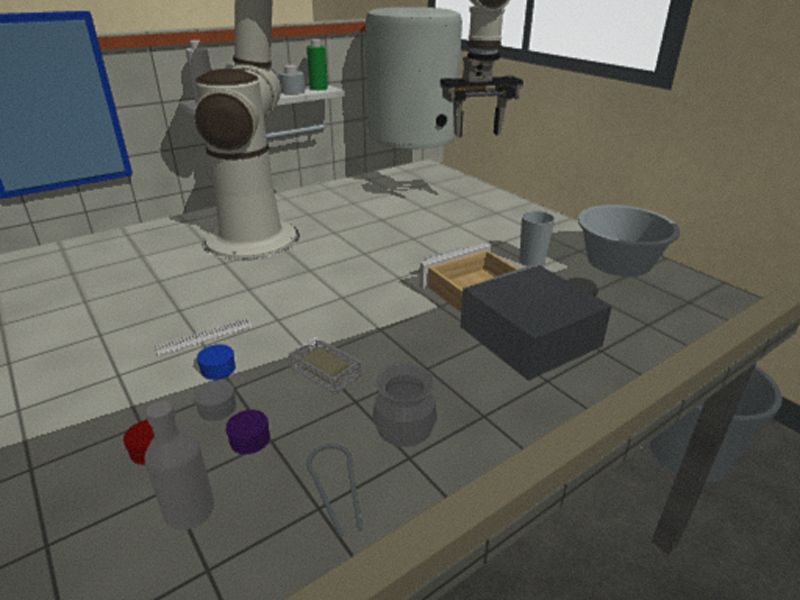

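The top view shows the drawer box at (290,225), with the drawer opening toward the robot, and the rack at (472,295). Tin candidates in the top view:
- grey (562,308)
- red (610,294)
- blue (544,353)
- purple (549,263)
- grey foot stone (196,254), which is larger

The plain grey one at (562,308) fits the description. I'll check it in a close crop.

```bash
python3 - <<'E'
from h import *
ims=[bot.snapshot("top").astype(float) for _ in range(4)]
im=np.mean(ims,0).clip(0,255).astype(np.uint8)[:,:,::-1]
cv2.imwrite("pics/topavg.png",im)
g=lambda a:np.clip(a.astype(float)*1.6,0,255).astype(np.uint8)
cv2.imwrite("pics/c1.png",g(cv2.resize(im[150:270,275:425],None,fx=5,fy=5,interpolation=cv2.INTER_CUBIC)))
cv2.imwrite("pics/c2.png",g(cv2.resize(im[105:245,80:235],None,fx=4.2857,fy=4.2857,interpolation=cv2.INTER_CUBIC)))
E
```

```text
(no output)
```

View pics/c1.png

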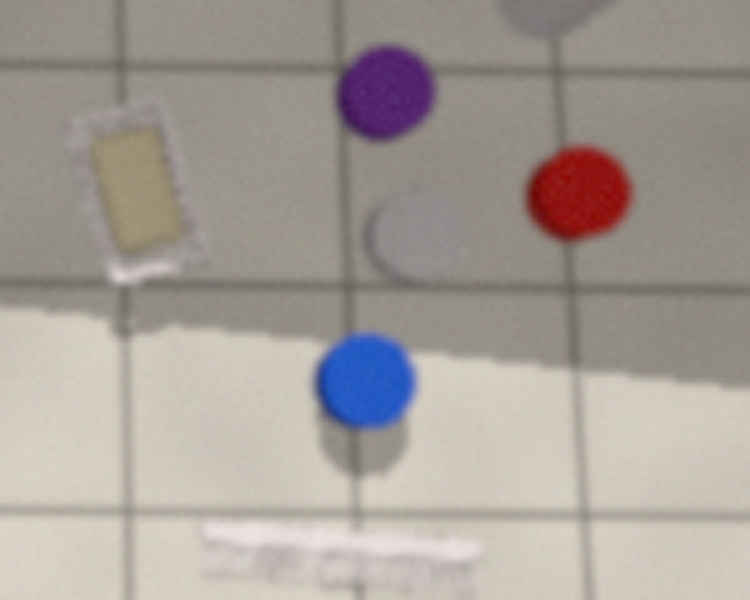

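View pics/c2.png

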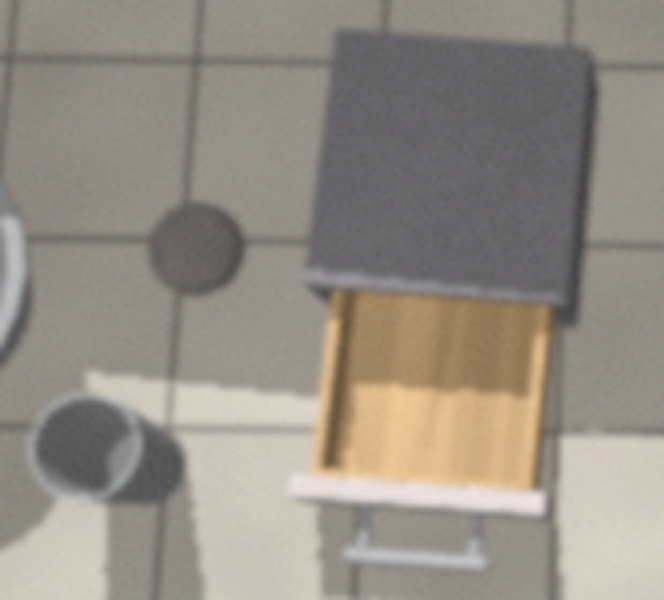

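The crop shows the plain grey tin, about 102 px across at (415,232) in c1. It is clearly grey, with purple above, red to the right and blue below. The rack with soap is at (135,192). In c2 the box top has corners at (336,32), (590,48), (566,300) and (307,277). The handle bar runs from (345,552) to (487,564).

```bash
python3 - <<'E'
from h import *
np.set_printoptions(precision=4,suppress=True)
A=lambda x,y,z:at("top",275+x/5-.4,150+y/5-.4,z)[:2]
B=lambda x,y,z:at("top",80+x/4.2857-.4,105+y/4.2857-.4,z)[:2]
S=lambda x,y,z:at("scene",x/1.5625-.2,y/1.5625-.2,z)[:2]
for n,p in dict(grey=(415,232),purple=(387,92),red=(579,193),blue=(366,380)).items(): print(n,A(*p,.025))
print("scene grey",S(215,396,.02),"purple",S(248,430,.02),"blue",S(216,360,.02),"red?")
print("bottle scene base",S(186,510,.0))
for n,p in dict(soapTL=(90,143),TR=(155,125),BR=(183,238),BL=(122,252)).items(): print("soap",n,A(*p,.032))
for n,p in dict(TL=(68,123),TR=(163,98),BR=(207,255),BL=(112,283)).items(): print("rack",n,A(*p,.034))
print("scene rack soap",S(326,362,.032))
for p in [(336,32),(590,48),(566,302),(307,283)]: print("box",B(*p,.085))
for p in [(345,552),(487,564)]: print("handle",B(*p,.047))
for p in [(290,480),(545,498)]: print("front outer top?",B(*p,.074))
print("tumbler",B(87,448,.11),"pumice",B(197,248,.02))
print("comb",A(205,525,.005),A(480,550,.005))
print("lota",at("top",458/1.5625,190/1.5625,.09),"bottle",at("top",600/1.5625,236/1.5625,0))
E
```

```text
grey [ 0.5398 -0.2826]
purple [ 0.6286 -0.2691]
red [ 0.5654 -0.3863]
blue [ 0.4482 -0.2484]
scene grey [ 0.5354 -0.2792] purple [ 0.6321 -0.267 ] blue [ 0.45   -0.2465] red?
bottle scene base [ 0.6969 -0.3781]
soap soapTL [ 0.5924 -0.0811]
soap TR [ 0.6043 -0.1216]
soap BR [ 0.5335 -0.1374]
soap BL [ 0.5245 -0.0998]
rack TL [ 0.6045 -0.0674]
rack TR [ 0.621  -0.1266]
rack BR [ 0.5228 -0.1515]
rack BL [ 0.5051 -0.0931]
scene rack soap [ 0.5741 -0.1089]
box [0.7807 0.3302]
box [0.7713 0.1513]
box [0.5877 0.1631]
box [0.5991 0.3399]
handle [0.419  0.3136]
handle [0.4115 0.2161]
front outer top? [0.4654 0.3465]
front outer top? [0.4547 0.1747]
tumbler [0.4814 0.469 ] pumice [0.6399 0.4394]
comb [ 0.3607 -0.1517] [ 0.3468 -0.3197]
lota [ 0.754  -0.0774  0.09  ] bottle [ 0.6927 -0.3836  0.    ]
```

carry_out --motion "16 -41 0 0 0 0.85 1;16 -41 0 0 0 0.85 1;16 -41 0 0 0 0.85 1;16 -41 0 0 0 0.85 1;16 -41 0 0 0 0.85 1"

```text
t: 0.8
eef_pos: [0.2833, 0.3314, 0.2146]
tool_rot: [0.142, 0.99, 0.0, 0.0]
ft_force: [1.5, -0.1, -0.3]
finger_gap: 0.0919
finger_force: 0.0
```

carry_out --motion "17 -41 0 0 0 0.85 1;17 -41 0 0 0 0.85 1;17 -41 0 0 0 0.85 1;17 -41 0 0 0 0.85 1;17 -41 0 0 0 0.85 1"

```text
t: 1.3
eef_pos: [0.3684, 0.1263, 0.2148]
tool_rot: [0.106, 0.994, 0.0, 0.001]
ft_force: [0.5, 0.5, 0.1]
finger_gap: 0.0918
finger_force: 0.0
```

carry_out --motion "17 -41 0 0 0 0.85 1;17 -41 0 0 0 0.85 1;17 -41 0 0 0 0.85 1;17 -41 0 0 0 0.85 1;17 -41 0 0 0 0.85 1"

```text
t: 1.8
eef_pos: [0.4534, -0.079, 0.2147]
tool_rot: [0.069, 0.998, -0.0, 0.0]
ft_force: [0.6, -0.4, -0.1]
finger_gap: 0.092
finger_force: 0.0
```

carry_out --motion "17 -41 0 0 0 0.85 1;17 -41 0 0 0 0.85 1;17 -41 0 0 0 0.85 1;17 -41 0 0 0 0.85 1;17 -41 0 0 0 0.85 1"

```text
t: 2.3
eef_pos: [0.5384, -0.2838, 0.2144]
tool_rot: [0.032, 0.999, 0.0, -0.0]
ft_force: [0.1, 0.8, 1.0]
finger_gap: 0.0922
finger_force: 0.0
```

carry_out --motion "0 0 0 0 0 0 1;0 0 0 0 0 0 1"

```text
t: 2.5
eef_pos: [0.5377, -0.2822, 0.2139]
tool_rot: [0.033, 0.999, 0.001, -0.001]
ft_force: [0.4, 1.4, -0.3]
finger_gap: 0.0916
finger_force: 0.0
```

```bash
python3 - <<'E'
from h import *
c=bot.camera_model("wrist"); im=bot.snapshot("wrist")[:,:,::-1]
import pickle; pickle.dump(c,open("w1.pkl","wb"))
im=np.clip(im.astype(float)*1.4,0,255).astype(np.uint8)
cv2.imwrite("pics/w1.png",cv2.resize(im,(800,600),interpolation=cv2.INTER_CUBIC))
print(c["vertical_fov"],c["cx"],c["cy"],-np.array(c["R"]).T@np.array(c["t"]))
print("tin pred",proj("wrist",[.538,-.282,.032],c)*1.5625,"rack",proj("wrist",[.5634,-.1097,.034],c)*1.5625)
E
```

```text
65.70646984690485 249.12894603890322 189.22833838959576 [ 0.46744083 -0.27784814  0.38446421]
tin pred [389.53865537 269.93374961] rack [597.88195929 288.65170669]
```

View pics/w1.png

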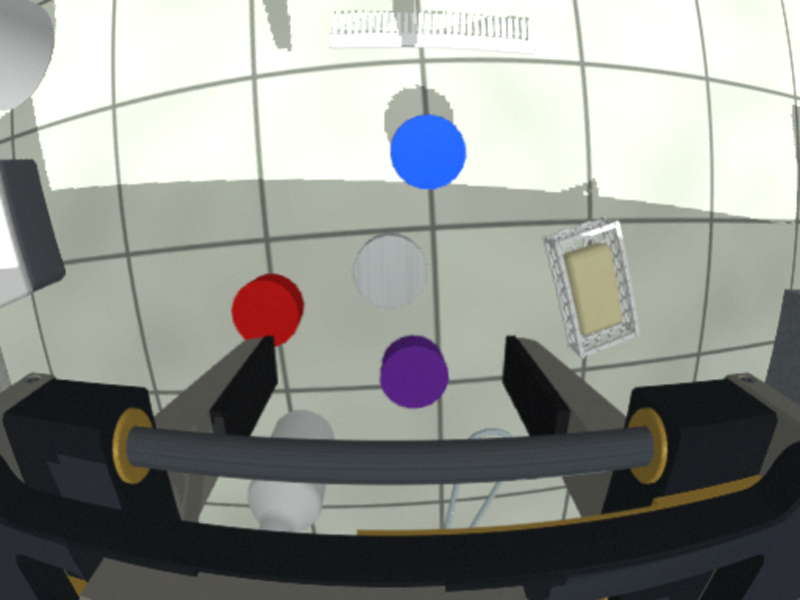

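The wrist view shows the grey tin at (390,271), against a prediction of (389.5,270). The rack is at about (597,288), also as predicted. I'll descend.

carry_out --motion "0 0 -40 0 0 0 1;0 0 -40 0 0 0 1;0 0 -40 0 0 0 1;0 0 -30 0 0 0 1;0 0 -20 0 0 0 1"

```text
t: 3.05
eef_pos: [0.5366, -0.2792, 0.0424]
tool_rot: [0.031, 1.0, 0.001, -0.001]
ft_force: [-0.4, -0.7, 0.4]
finger_gap: 0.092
finger_force: 0.0
```

carry_out --motion "0 0 -15 0 0 0 1;0 0 -12 0 0 0 1;0 0 -6 0 0 0 1;0 0 -3 0 0 0 1;0 0 0 0 0 0 1"

```text
t: 3.55
eef_pos: [0.5383, -0.2822, 0.0091]
tool_rot: [0.032, 0.999, -0.0, 0.0]
ft_force: [-0.3, -0.3, 0.0]
finger_gap: 0.0918
finger_force: 0.0
```

carry_out --motion "0 0 -2 0 0 0 1;0 0 0 0 0 0 0.5;0 0 0 0 0 0 0.3;0 0 0 0 0 0 0.2;0 0 0 0 0 0 0.2"

```text
t: 4.05
eef_pos: [0.5381, -0.2821, 0.0068]
tool_rot: [0.032, 0.999, -0.0, 0.0]
ft_force: [-0.0, -0.3, -0.1]
finger_gap: 0.0618
finger_force: 0.0
```

carry_out --motion "0 0 0 0 0 0 0.2;0 0 0 0 0 0 0.2;0 0 0 0 0 0 0.2;0 0 0 0 0 0 0.2"

```text
t: 4.45
eef_pos: [0.538, -0.2821, 0.0067]
tool_rot: [0.032, 0.999, -0.0, 0.0]
ft_force: [0.4, -0.3, 0.8]
finger_gap: 0.0565
finger_force: 30.0
```

carry_out --motion "0 0 20 0 0 0 0.2;0 0 40 0 0 0 0.2;0 0 45 0 0 0 0.2;0 0 45 0 0 0 0.2;0 0 30 0 0 0 0.2"

```text
t: 4.95
eef_pos: [0.5389, -0.2827, 0.1904]
tool_rot: [0.032, 0.999, -0.001, 0.002]
ft_force: [0.3, -0.2, -0.8]
finger_gap: 0.0565
finger_force: 30.0
```

carry_out --motion "0 20 0 0 0 0 0.2;0 36 0 0 0 0 0.2;0 36 0 0 0 0 0.2;0 36 0 0 0 0 0.2;0 36 0 0 0 0 0.2"

```text
t: 5.45
eef_pos: [0.5367, -0.1154, 0.1846]
tool_rot: [0.032, 0.999, 0.001, -0.001]
ft_force: [-0.1, 1.0, -0.1]
finger_gap: 0.0562
finger_force: 30.0
```

carry_out --motion "0 36 0 0 0 0 0.2;0 36 0 0 0 0 0.2;0 36 0 0 0 0 0.2;0 36 0 0 0 0 0.2;0 36 0 0 0 0 0.2"

```text
t: 5.95
eef_pos: [0.5363, 0.0642, 0.1846]
tool_rot: [0.032, 0.999, 0.0, -0.001]
ft_force: [0.3, -0.3, -0.4]
finger_gap: 0.0562
finger_force: 30.0
```

carry_out --motion "-1 36 0 0 0 0 0.2;-1 36 0 0 0 0 0.2;-2 36 0 0 0 0 0.2;-1 36 0 0 0 0 0.2;-1 36 0 0 0 0 0.2"

```text
t: 6.45
eef_pos: [0.5301, 0.2438, 0.1846]
tool_rot: [0.032, 0.999, -0.0, -0.001]
ft_force: [1.3, -0.4, -0.7]
finger_gap: 0.0566
finger_force: 30.0
```

carry_out --motion "0 15 0 0 0 0 0.2;0 0 0 0 0 0 0.2;0 0 0 0 0 0 0.2"

```text
t: 6.75
eef_pos: [0.5315, 0.2562, 0.1856]
tool_rot: [0.032, 0.999, -0.001, -0.001]
ft_force: [0.2, -0.1, -0.2]
finger_gap: 0.0564
finger_force: 30.0
```

```bash
python3 - <<'E'
from h import *
import pickle
c=bot.camera_model("wrist"); im=bot.snapshot("wrist")[:,:,::-1]
pickle.dump(c,open("w2.pkl","wb"))
im=np.clip(im.astype(float)*1.4,0,255).astype(np.uint8)
cv2.imwrite("pics/w2.png",cv2.resize(im,(800,600),interpolation=cv2.INTER_CUBIC))
s=bot.observe(); print(s["t"],s["eef_pos"],s["tool_rot"],s["finger_gap"])
E
```

```text
6.8 [0.53178056 0.25572401 0.18595357] [ 3.24736859e-02  9.99472359e-01 -4.67777510e-04 -4.93692959e-04] 0.056408559407587135
```

View pics/w2.png

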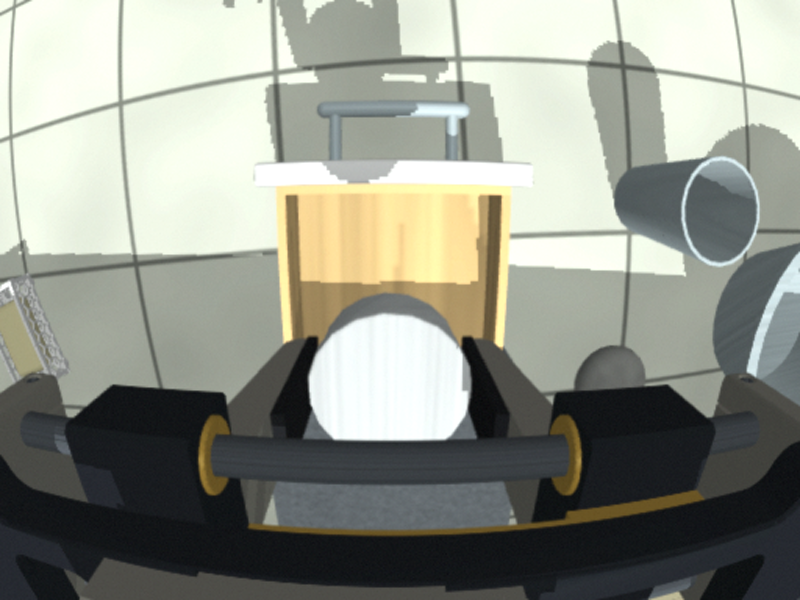

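The tin is held, and the drawer is open beneath it. The front panel's top edge runs from (255,163) to (531,164), the inside floor corners are near (299,193) and (480,194), and the handle runs from (318,109) to (469,110).

```bash
python3 - <<'E'
from h import *
import pickle
np.set_printoptions(precision=4,suppress=True)
c=pickle.load(open("w2.pkl","rb"))
W=lambda x,y,z:at("wrist",x/1.5625-.2,y/1.5625-.2,z,c)[:2]
for n,p in dict(panL=(255,163,.074),panR=(531,164,.074),inL=(277,186,.063),inR=(511,186,.063),flL=(299,193,.022),flR=(480,194,.022),hL=(318,108,.05),hR=(469,109,.05)).items(): print(n,W(*p))
d=pickle.load(open("w1.pkl","rb"))
P=[at("wrist",x/1.5625-.2,y/1.5625-.2,.036,d)[:2] for x,y in [(545,238),(622,220),(637,335),(583,356)]]
print(P,np.mean(P,0))
P=[at("wrist",x/1.5625-.2,y/1.5625-.2,.032,d)[:2] for x,y in [(564,252),(609,243),(623,324),(582,336)]]
print(P,np.mean(P,0))
E
```

```text
panL [0.4442 0.1783]
panR [0.4556 0.3483]
inL [0.46   0.1885]
inR [0.4694 0.3376]
flL [0.4665 0.1943]
flR [0.4757 0.3249]
hL [0.4105 0.2167]
hR [0.4173 0.3153]
[array([ 0.5187, -0.1589]), array([ 0.506 , -0.0897]), array([ 0.6073, -0.0682]), array([ 0.6215, -0.1212])] [ 0.5634 -0.1095]
[array([ 0.5313, -0.1411]), array([ 0.5253, -0.0998]), array([ 0.5972, -0.0817]), array([ 0.6046, -0.1218])] [ 0.5646 -0.1111]
```

carry_out --motion "0 0 -30 0 0 0 0.2;0 0 -35 0 0 0 0.2;0 0 -35 0 0 0 0.2;0 0 -20 0 0 0 0.2;0 0 -12 0 0 0 0.2"

```text
t: 7.3
eef_pos: [0.5308, 0.255, 0.0523]
tool_rot: [0.033, 0.999, -0.001, -0.002]
ft_force: [-0.6, 0.6, -0.4]
finger_gap: 0.0564
finger_force: 30.0
```

carry_out --motion "0 0 -10 0 0 0 0.2;0 0 -7 0 0 0 0.2;0 0 -4 0 0 0 0.2;0 0 -2 0 0 0 0.2;0 0 0 0 0 0 0.2"

```text
t: 7.8
eef_pos: [0.5323, 0.2571, 0.032]
tool_rot: [0.032, 0.999, 0.0, 0.0]
ft_force: [0.3, -0.1, -0.7]
finger_gap: 0.0564
finger_force: 30.0
```

carry_out --motion "0 0 -2 0 0 0 0.2;0 0 0 0 0 0 0.65;0 0 0 0 0 0 0.75;0 0 0 0 0 0 0.8;0 0 0 0 0 0 0.8"

```text
t: 8.3
eef_pos: [0.5321, 0.257, 0.0298]
tool_rot: [0.032, 0.999, 0.0, 0.0]
ft_force: [0.3, 0.6, -0.5]
finger_gap: 0.0734
finger_force: 0.0
```

carry_out --motion "0 0 0 0 0 0 0.8;0 0 8 0 0 0 0.8;0 0 25 0 0 0 0.8;0 0 35 0 0 0 0.8;0 0 40 0 0 0 0.8"

```text
t: 8.8
eef_pos: [0.5311, 0.2567, 0.1383]
tool_rot: [0.032, 0.999, -0.0, -0.001]
ft_force: [1.3, 0.3, -1.0]
finger_gap: 0.0735
finger_force: 0.0
```

carry_out --motion "0 0 40 0 0 0 0.8;-40 0 0 0 0 0 0.3;-40 0 0 0 0 0 0;-40 0 0 0 0 0 0;-20 0 0 0 0 0 0"

```text
t: 9.3
eef_pos: [0.3893, 0.257, 0.1779]
tool_rot: [0.032, 1.0, 0.0, -0.0]
ft_force: [0.7, -0.0, 0.8]
finger_gap: 0.0433
finger_force: 0.0
```

```bash
python3 - <<'E'
from h import *
import pickle
c=bot.camera_model("wrist"); a=bot.snapshot("wrist")[:,:,::-1]; im=bot.snapshot("top")[:,:,::-1]
g=lambda a:np.clip(a.astype(float)*1.5,0,255).astype(np.uint8)
im=cv2.resize(im[105:245,80:235],(465,420),interpolation=cv2.INTER_CUBIC)
a=cv2.resize(a[100:384],None,fx=.65,fy=.65)
o=np.zeros((420,800,3),np.uint8); o[:,:465]=im; o[:a.shape[0],465:465+a.shape[1]]=a
cv2.imwrite("pics/p3.png",g(o)); s=bot.observe(); print(s["t"],s["eef_pos"],s["joints"])
E
```

```text
9.4 [0.3900759  0.25721999 0.17804091] [ 3.23319127e-01 -9.61442684e-02  1.93151337e+00  1.90692932e-04
  1.30599056e+00 -1.18506593e+00]
```

View pics/p3.png

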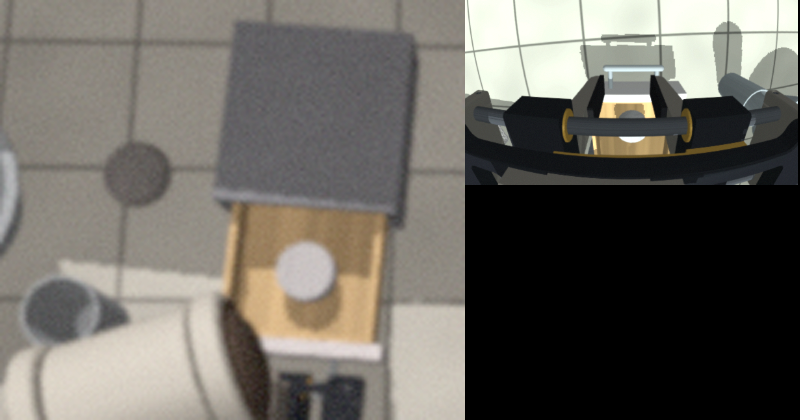

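The tin stands in the drawer, with its top at (306,270) in the top crop. Next I'll push the handle.

carry_out --motion "-20 8 0 0 0 0 0;-5 0 -40 0 0 0 0;0 0 -40 0 0 0 0;0 0 -40 0 0 0 0;0 0 -26 0 0 0 0"

```text
t: 9.9
eef_pos: [0.3669, 0.2645, 0.0294]
tool_rot: [0.032, 0.999, -0.0, -0.001]
ft_force: [-1.8, 0.0, -0.1]
finger_gap: 0.0009
finger_force: 0.0
```

carry_out --motion "0 0 0 0 0 0 0;12 -1 0 0 0 0 0;12 -1 0 0 0 0 0;12 -1 0 0 0 0 0;12 -1 0 0 0 0 0"

```text
t: 10.4
eef_pos: [0.4174, 0.2613, 0.033]
tool_rot: [0.032, 0.999, 0.001, 0.001]
ft_force: [-0.8, 0.5, 0.9]
finger_gap: 0.0004
finger_force: 0.7
```

carry_out --motion "15 -1 0 0 0 0 0;15 -1 0 0 0 0 0;15 -1 0 0 0 0 0;15 -1 0 0 0 0 0;15 -1 0 0 0 0 0"

```text
t: 10.9
eef_pos: [0.4917, 0.256, 0.0322]
tool_rot: [0.032, 0.999, 0.0, 0.0]
ft_force: [-2.3, 1.2, 1.5]
finger_gap: 0.0003
finger_force: 0.8
```

carry_out --motion "10 -1 0 0 0 0 0;10 -1 0 0 0 0 0;6 0 0 0 0 0 0;4 0 0 0 0 0 0;0 0 0 0 0 0 0"

```text
t: 11.4
eef_pos: [0.5205, 0.2539, 0.0317]
tool_rot: [0.032, 0.999, -0.0, 0.0]
ft_force: [0.3, 0.3, 0.1]
finger_gap: 0.0005
finger_force: 0.0
```

carry_out --motion "2 0 0 0 0 0 0;2 0 0 0 0 0 0"

```text
t: 11.6
eef_pos: [0.5235, 0.2539, 0.0315]
tool_rot: [0.032, 0.999, -0.0, -0.0]
ft_force: [-1.4, -0.1, 1.0]
finger_gap: 0.0003
finger_force: 0.6
```

carry_out --motion "2 0 0 0 0 0 0;1 0 0 0 0 0 0;1 0 0 0 0 0 0"

```text
t: 11.9
eef_pos: [0.5279, 0.2539, 0.0315]
tool_rot: [0.032, 0.999, -0.0, -0.0]
ft_force: [-0.8, -0.5, 0.2]
finger_gap: 0.0002
finger_force: 0.6
```

carry_out --motion "1 0 0 0 0 0 0;0 0 0 0 0 0 0"

```text
t: 12.1
eef_pos: [0.528, 0.2539, 0.0314]
tool_rot: [0.032, 0.999, -0.0, -0.001]
ft_force: [-4.3, -1.2, 2.2]
finger_gap: 0.0005
finger_force: 2.4
```

carry_out --motion "1 0 0 0 0 0 0;0 0 0 0 0 0 0"

```text
t: 12.3
eef_pos: [0.5281, 0.2539, 0.0313]
tool_rot: [0.032, 0.999, -0.0, -0.002]
ft_force: [-8.2, -1.5, 4.9]
finger_gap: 0.0005
finger_force: 3.9
```

The drawer is against its stop. I'll back off and go above the rack at about (0.5635, -0.110), long axis at yaw about 14.4°.

carry_out --motion "-10 0 0 0 0 0 0;-25 1 0 0 0 0 0;0 0 35 0 0 0 0;0 0 45 0 0 0 0.3;0 0 50 0 0 0 0.6"

```text
t: 12.8
eef_pos: [0.4941, 0.2549, 0.1622]
tool_rot: [0.032, 0.999, -0.0, -0.0]
ft_force: [0.3, 0.3, 0.1]
finger_gap: 0.0145
finger_force: 0.0
```

carry_out --motion "7 -36 10 0 0 1.8 1;7 -36 10 0 0 1.8 1;7 -36 0 0 0 1.8 1;7 -36 0 0 0 1.8 1;7 -37 0 0 0 1.8 1"

```text
t: 13.3
eef_pos: [0.5306, 0.0727, 0.1821]
tool_rot: [-0.047, 0.999, -0.0, 0.001]
ft_force: [-0.6, 0.5, 0.3]
finger_gap: 0.0543
finger_force: 0.0
```

carry_out --motion "7 -37 0 0 0 1.8 1;7 -37 0 0 0 1.8 1;7 -37 0 0 0 1.8 1;7 -37 0 0 0 1.8 1;7 -36 0 0 0 1.8 1"

```text
t: 13.8
eef_pos: [0.5656, -0.1117, 0.1819]
tool_rot: [-0.125, 0.992, -0.001, 0.001]
ft_force: [0.6, -0.3, -0.3]
finger_gap: 0.092
finger_force: 0.0
```

carry_out --motion "0 0 0 0 0 0 1;0 0 0 0 0 0 1;0 0 0 0 0 0 1"

```text
t: 14.1
eef_pos: [0.5649, -0.109, 0.1816]
tool_rot: [-0.125, 0.992, 0.0, 0.0]
ft_force: [0.3, -0.1, 0.6]
finger_gap: 0.092
finger_force: 0.0
```

```bash
python3 - <<'E'
from h import *
import pickle
c=bot.camera_model("wrist"); a=bot.snapshot("wrist")[:,:,::-1]; im=bot.snapshot("top")[:,:,::-1]
pickle.dump(c,open("w4.pkl","wb"))
g=lambda a:np.clip(a.astype(float)*1.4,0,255).astype(np.uint8)
a=cv2.resize(a[110:240,160:340],None,fx=3,fy=3,interpolation=cv2.INTER_CUBIC)  # 540x390
im=cv2.resize(im[105:235,125:210],None,fx=3,fy=3)
o=np.zeros((390,800,3),np.uint8); o[:,:540]=a; o[:,540:795]=im
cv2.imwrite("pics/p4.png",g(o)); s=bot.observe(); print(s["t"],s["eef_pos"],s["tool_rot"],s["finger_gap"])
E
```

```text
14.2 [ 0.56494504 -0.1087823   0.18164121] [-1.25434059e-01  9.92101945e-01  1.91474735e-05  1.62795017e-04] 0.09210791937640521
```

View pics/p4.png

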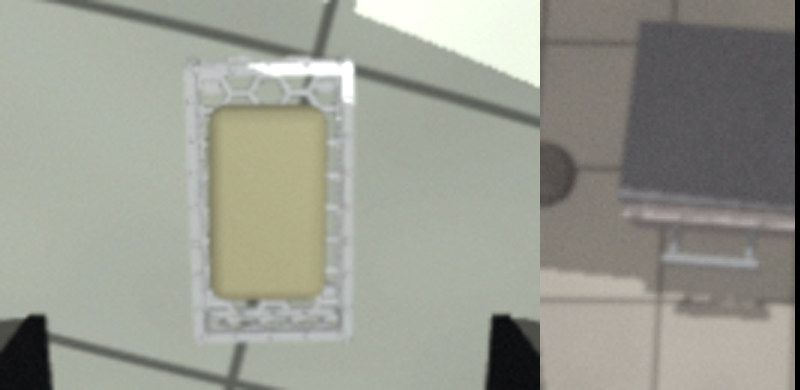

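The top view shows the drawer shut. In the wrist crop the rack is aligned with the fingers, with rim corners at (185,62), (355,62), (353,340) and (194,340). The soap is inside.

```bash
python3 - <<'E'
from h import *
import pickle
np.set_printoptions(precision=4,suppress=True)
c=pickle.load(open("w4.pkl","rb"))
P=np.array([at("wrist",160+x/3-.33,110+y/3-.33,.036,c)[:2] for x,y in [(185,62),(355,62),(353,340),(194,340)]])
print(P,P.mean(0)); d=P[2]-P[1]; e=P[3]-P[0]
for k in (d,e,P[1]-P[0],P[2]-P[3]): print(np.degrees(np.arctan2(k[1],k[0])),np.hypot(*k))
S=np.array([at("wrist",160+x/3-.33,110+y/3-.33,.032,c)[:2] for x,y in [(210,104),(326,104),(324,299),(211,299)]]); print(S.mean(0))
print(2*np.degrees(np.arctan2(.9921,-.1254))-90)
E
```

```text
[[ 0.521  -0.1508]
 [ 0.5061 -0.0926]
 [ 0.6069 -0.0652]
 [ 0.6218 -0.1238]] [ 0.564  -0.1081]
15.189226381112302 0.10439326323731261
15.017648754835516 0.10435551055813662
104.36089467712598 0.06012214630388487
104.32894634118705 0.06043517755326303
[ 0.5645 -0.1095]
104.40780173125512
```

carry_out --motion "0 0 -40 0 0 0 1;0 0 -45 0 0 0 1;0 0 -35 0 0 0 1;0 0 -20 0 0 0 1;0 0 -12 0 0 0 1"

```text
t: 14.7
eef_pos: [0.5636, -0.1085, 0.0274]
tool_rot: [-0.125, 0.992, 0.001, -0.001]
ft_force: [-0.2, 0.1, 0.4]
finger_gap: 0.0917
finger_force: 0.0
```

carry_out --motion "0 0 -10 0 0 0 1;0 0 -8 0 0 0 1;0 0 -4 0 0 0 1;0 0 0 0 0 0 1;0 0 0 0 0 0 1"

```text
t: 15.2
eef_pos: [0.5656, -0.1103, 0.0083]
tool_rot: [-0.125, 0.992, -0.0, 0.001]
ft_force: [-1.1, -0.2, 0.0]
finger_gap: 0.0916
finger_force: 0.0
```

carry_out --motion "0 0 0 0 0 0 0.7;0 0 0 0 0 0 0.5;0 0 0 0 0 0 0.4;0 0 0 0 0 0 0.3;0 0 0 0 0 0 0.3"

```text
t: 15.7
eef_pos: [0.565, -0.1099, 0.0077]
tool_rot: [-0.125, 0.992, 0.0, 0.0]
ft_force: [-0.6, 0.8, 1.8]
finger_gap: 0.0598
finger_force: 29.9
```

carry_out --motion "0 0 0 0 0 0 0.3;0 0 0 0 0 0 0.3;0 0 0 0 0 0 0.3"

```text
t: 16.0
eef_pos: [0.565, -0.1099, 0.0077]
tool_rot: [-0.125, 0.992, 0.0, -0.0]
ft_force: [-0.6, 1.5, 2.5]
finger_gap: 0.0597
finger_force: 29.9
```

The rack is gripped at 60 mm. I'll lift it gently by about 160 mm.

carry_out --motion "0 0 3 0 0 0 0.3;0 0 6 0 0 0 0.3;0 0 10 0 0 0 0.3;0 0 12 0 0 0 0.3;0 0 15 0 0 0 0.3"

```text
t: 16.5
eef_pos: [0.5649, -0.1101, 0.0547]
tool_rot: [-0.125, 0.992, -0.0, -0.0]
ft_force: [-0.0, 0.1, -1.2]
finger_gap: 0.0596
finger_force: 29.9
```

carry_out --motion "0 0 15 0 0 0 0.3;0 0 15 0 0 0 0.3;0 0 15 0 0 0 0.3;0 0 15 0 0 0 0.3;0 0 15 0 0 0 0.3"

```text
t: 17.0
eef_pos: [0.565, -0.11, 0.13]
tool_rot: [-0.125, 0.992, -0.0, 0.0]
ft_force: [0.8, 0.3, -2.3]
finger_gap: 0.0596
finger_force: 29.9
```

carry_out --motion "0 0 15 0 0 0 0.3;0 0 12 0 0 0 0.3;0 0 8 0 0 0 0.3;0 0 4 0 0 0 0.3;0 0 2 0 0 0 0.3"

```text
t: 17.5
eef_pos: [0.5649, -0.11, 0.1697]
tool_rot: [-0.125, 0.992, 0.0, -0.0]
ft_force: [0.7, -0.6, -1.5]
finger_gap: 0.0596
finger_force: 29.9
```

carry_out --motion "0 0 0 0 0 0 0.3;0 0 0 0 0 0 0.3;0 0 0 0 0 0 0.3;0 0 0 0 0 0 0.3;0 0 0 0 0 0 0.3"

```text
t: 18.0
eef_pos: [0.5649, -0.11, 0.1694]
tool_rot: [-0.125, 0.992, 0.0, -0.0]
ft_force: [0.1, 0.1, -1.0]
finger_gap: 0.06
finger_force: 29.9
```

```bash
python3 - <<'E'
from h import *
a=bot.snapshot("wrist")[:,:,::-1]; im=bot.snapshot("scene")[:,:,::-1]
g=lambda a:np.clip(a.astype(float)*1.4,0,255).astype(np.uint8)
a=cv2.resize(a,(400,300)); im=cv2.resize(im[110:290,130:370],(400,300))
cv2.imwrite("pics/p5.png",g(np.hstack([a,im]))); s=bot.observe(); print(s["t"],s["eef_pos"],s["finger_gap"],s["finger_force"],s["ft_force"],s["torque"])
E
```

```text
18.1 [ 0.56493883 -0.11001526  0.16948329] 0.05970752286177843 29.93235021829605 [ 0.91828638 -0.45796249 -2.2431406 ] [ 0.04937513 -0.0191931   0.02810737]
```

View pics/p5.png

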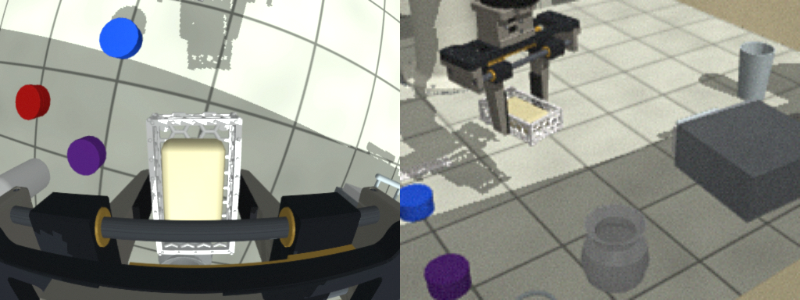

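The wrist half shows the rack held at (195,185) with its soap flat inside. The scene half shows it level and clear of everything, with the drawer shut. I'll hand it in.

```bash
python3 -c "
from plant import bot
print(bot.hand_in())"
```

```text
the job is handed in; nothing more can be done
None
```

I handed the job in at about 18 s (no verdict was returned): the tin stands upright in the shut drawer, and the gripper holds the rack level with its soap in, about 16 cm above the tiles and touching nothing else.

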